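# Hang the vial holder in the beaker and load the vial

### The arm

A 7-joint arm with a two-finger parallel gripper is mounted at the origin on a cart in front of the work surface, level with it; the furniture and walls round the work are solid. World frame = base frame: x ahead of the robot, y to its left, z up, the work surface at z = 0. Lengths are in m, angles in rad, forces in N, time in s.
With the tool pointing down it reaches from about 0.4 to 0.85 m from the base axis. Payload 10.4 kg.
Tool frame: the origin (TCP) lies on the centre line of the jaws, within the pads' length; the fingertips stand r.finger_overhang ahead of it and the grasp point (between the pads) lies 5 mm behind it (r.finger_overhang is the distance from the TCP to the fingertips, in m); z points along the fingers, y is the line along which they close (so a half turn about z gives the same grasp; the last joint's range is limited). The gripper opens to 87 mm and grips with 3 to 60 N. Pads are 19 mm wide; open, the fingers measure 117 mm over their backs; the gripper's body (75 mm by 190 mm) begins 51 mm behind the grasp point.
Start: joints at [1.146, 0.332, -0.065, 1.46, 0.022, 1.35, -0.088], TCP at [0.244, -0.575, 0.237] pointing down, gripper open.
Joint ranges: [-2.6, 2.6], [-0.5, 2.12], [-1.47, 1.34], [0.16, 2.42], [-1.27, 4.41], [0.06, 2.06], [-2.6, 2.6]. Speed limits (rad/s): [2.22, 2.22, 2.79, 2.79, 3.14, 3.14, 3.14].

### API

Orientations are given as a unit quaternion [x, y, z, w].
In Python, from bench import read_state, viewer, r gives the robot as it stands.
- The arm moves only by the tool carry_out, never from a script. Its argument "moves" is a list of rows, each a list of 6 numbers: the shift along the tool's x, y, z in units of 40 mm (1.0 is 40 mm), then the turn, a rotation vector about the tool's x, y, z in units of 8 degrees (1.0 is 8 degrees). A call has 1 to 20 rows; each row shifts and turns the commanded pose from where the row before left it, along the tool's axes as they then stand; what a row does not reach is not made up. A row lasts 1/8 s, in which the tool goes at most 62.5 mm and 10.7 degrees, less where a joint would pass 70% of its speed; a pose out of reach is approached as far as the arm can. A call is refused whole if a number of a shift passes 1 or a number of a turn 1, either way. A call with a gripper value outside its range is refused whole. "fingers" is the finger opening in mm, from 0 to 87, set as the call begins (left out, the last holds). The fingers move at their own pace and stop on an object; "force" is the grip in N (left out, the last holds). Time passes only in rows, so rows that do not move let the fingers close. It gives the time, the measured TCP pose, the force, the opening and the grip force at its end, in the units of the state.
- read_state(): the state, without advancing time (a new reading comes with each control period).
- viewer.camera(name): name is "side" or "top" or "wrist"; returns a dict with "pixels" (384x512x3 uint8, red, green, blue), "range_z" (384x512 float32, m along the optical axis (not along the pixel's ray), 0 where there is no reading), "fx", "fy", "cx", "cy" (pixels), "xyz" and "orientation" of the camera in the world. Camera axes: x right, y down, z forward; pixel columns grow to the right and rows downward; lengths in m; the calibration is good to about 2 mm. A picture is of the moment at which its call begins.
- r.close_job(): hands the job in; it is judged then, once.
The state is a dict: "time": time; "joint_positions": joint angles; "joint_vel": joint speeds; "joint_torque": joint torques, N m; "ee_pos": TCP position; "eef_rot": TCP orientation; "ft_force": force on the tool from outside, world axes, zero at the start; "torque": the same for the moment, N m; "width": finger opening in m; "grip_force": force on a finger pad.
Only numpy, scipy, OpenCV 4.12 (cv2) and the standard library are available. Lean on these libraries where they do the work, as an engineer would, in place of code of your own. Each camera call takes 0.05 s, during which the arm holds its last target. There are 200 camera calls.

### The job

Hook the blue vial holder over the rim of the glass beaker that stands by itself in front of the tablet so that its pocket hangs upright inside and its steel lip is outside, and let go of it; then lower the yellow-capped vial gently into the hanging holder until it sits on the pocket's floor, and let go. Leave the beaker standing where it is, do not drop anything, and do not disturb the other vials or the dropper bottle.

Things in the scene. Friction and masses are not known exactly. Their poses are not given: they have to be found in the camera images.
- beaker: clear glass beaker standing alone in front of the tablet (not the two at the wall), 98 mm tall, 250 g, loose, open, any yaw. Rim: inner radius about 33, outer about 37 mm, wall's middle 35 mm from the mouth's centre; outer radius 32 at the bottom. A small spout juts out 3 mm at yaw -112 degrees in its frame: the rest of the rim suits the holder. Origin: centre of its underside, z up.
- beaker_rim (a point): centre of the beaker's mouth, 98 mm above its underside, at the height of the rim; axes as the beaker's.
- holder: hook-on vial holder, 54x38x75 mm, 80 g, loose, starts standing on its pocket, yaw between -1.1 and 0.4 rad. Origin: centre of the pocket's underside, z up, +x from pocket to hook side. Blue round pocket, outer radius 19, 40 tall. Steel clip 20 mm wide: back plate x 18 to 21 mm, bridge over it, lip x 31 to 34 mm down to z = 22, end flared out. The slot for the rim is x 21 to 31 mm, 20 mm deep.
- holder_tab (a point): centre of the top of the blue grip tab, (26, 0, 75) mm in the holder's frame. The tab stands on the bridge (z = 45 to 75 mm), 8 mm thick in the holder's x and 24 mm wide in y; pinch it from above across either.
- holder_bridge (a point): middle of the underside of the bridge, which comes to rest on the rim: (26, 0, 42) mm in the holder's frame. The bridge is 3 mm thick, its top at z = 45.
- holder_pocket (a point): centre of the pocket's inner floor: (0, 0, 4) mm in the holder's frame. Pocket inner radius 16 mm, mouth 36 mm above this point. When hung, the holder may lean up to about 0.15 rad, the pocket's foot towards the wall.
- vial_yellow: clear glass sample vial with a YELLOW cap, 25 mm diameter, 54 mm tall, about 18 g, standing upright; the cap is the top 13 mm. Origin: centre of its underside; z up. Seated in the pocket (3.5 mm play all round), its top 18 mm stand above the pocket's mouth. It starts on any one of three places, the other two vials on the others.
- vial_red: like the yellow-capped vial but with a red cap: leave it alone.
- vial_black: like the yellow-capped vial but with a black cap: leave it alone.
- dropper: brown dropper bottle with black bulb, 35 mm diameter, 99 mm tall, standing behind the vials: leave it alone. Origin: centre of its underside.
There are look-alikes about, which are no part of the job. Several things look just like the holder: the one meant starts nearest to the robot's base.

How it is judged:
On the way, in this order (a step that is already met when the one before it is completed fails the run):
1. the holder hangs on the beaker's rim, pocket inside and lip outside, bridge resting on the rim, released (z of holder_bridge in the frame of beaker_rim between -0.005 and 0.008 m and horizontal distance between holder_bridge and beaker_rim between 0.026 and 0.044 m and horizontal distance between holder_pocket and beaker_rim below 0.022 m and angle between holder's own z axis and vertical below 0.3 rad and contact force between holder and beaker above 0.1 N and angle between beaker's own z axis and vertical below 0.1 rad and contact force between the fingers and holder below 0.05 N and linear speed of holder below 0.03 m/s), for 0.3 s.
2. the yellow-capped vial stands on the floor of the hanging holder's pocket, released (z of holder_bridge in the frame of beaker_rim between -0.005 and 0.008 m and horizontal distance between holder_bridge and beaker_rim between 0.026 and 0.044 m and horizontal distance between holder_pocket and beaker_rim below 0.022 m and angle between holder's own z axis and vertical below 0.3 rad and contact force between holder and beaker above 0.1 N and angle between beaker's own z axis and vertical below 0.1 rad and contact force between the fingers and holder below 0.05 N and z of vial_yellow in the frame of holder_pocket between -0.004 and 0.006 m and distance between vial_yellow and holder_pocket below 0.008 m and angle between the z axis of vial_yellow and the z axis of holder, either way round below 0.2 rad and angle between vial_yellow's own z axis and vertical below 0.4 rad and contact force between the fingers and vial_yellow below 0.05 N), for 0.3 s.
At the end, for the whole second after the job is handed in: Holder hangs on the upright beaker's rim (bridge -5 to +8 mm of rim height, pocket axis within 22 mm of the mouth's centre, tilt under 0.3 rad); yellow-capped vial on its pocket floor within 8 mm; all released, at rest; beaker within 4 cm, other vials and dropper within 3 cm of their starts (all of step 2 and distance of beaker from where it was at the start of the episode below 0.04 m and linear speed of each of holder, vial_yellow below 0.02 m/s and distance of each of vial_red, vial_black, dropper from where it was at the start of the episode below 0.03 m); the robot touches nothing.
It fails at once if the beaker is tipped by more than about 20 degrees or lifted off the worktop (angle between beaker's own z axis and vertical above 0.35 rad or height (world z) of beaker above 0.02 m).
It fails at once if the beaker is shoved more than 4 cm from where it stood (distance of beaker from where it was at the start of the episode above 0.04 m).
It fails at once if another vial or the dropper bottle is knocked over or moved by more than 3 cm (distance of any of vial_red, vial_black, dropper from where it was at the start of the episode above 0.03 m or angle between any of vial_red, vial_black, dropper's own z axis and vertical above 0.4 rad).
It fails at once if the yellow-capped vial or the holder is dropped (falls freely by more than about 2 cm) or thrown ((linear speed of vial_yellow above 0.6 m/s and contact force between the fingers and vial_yellow below 0.05 N) or (linear speed of holder above 0.6 m/s and contact force between the fingers and holder below 0.05 N)).
It fails at once if the yellow-capped vial is knocked over (angle between vial_yellow's own z axis and vertical above 1 rad).
It also fails if it takes over 58 s, if anything falls off the work surface, if the arm or the gripper's body presses on something with over 40 N, if the wrist force passes 120 N, or if a joint passes its speed limit or range.

## Working session

There is one attempt and no reset: what is moved stays moved. The work goes in short steps, Python scripts to look and compute and a tool call to move; the robot and the scene stay as the last step left them, time stands still between calls to the robot, and variables do not carry over. Pictures are saved under pics/ and viewed, at most 10 in all, crops included, and the job is handed in when it is done.

Besides the shell and the picture viewer there is one more tool, called after "Call:" as a command line: name --pt "numbers of a row" for each row, then --argument value for the rest. carry_out: Moves the arm, as the interface text tells. Its arguments: {"type":"object","properties":{"moves":{"type":"array","items":{"type":"array","items":{"type":"number"}}},"fingers":{"type":"number"},"force":{"type":"number"}},"required":["moves"]}

```bash
mkdir -p pics; cat > h.py <<'E'
import numpy as np,cv2
from scipy.spatial.transform import Rotation as R
from bench import read_state, viewer, r
def cam(n,save=None):
    c=viewer.camera(n); np.savez('last_%s.npz'%n,**c)
    if save: cv2.imwrite('pics/'+save,c['pixels'][:,:,::-1])
    return c
def load(n): return dict(np.load('last_%s.npz'%n))
def rot(c):
    o=np.array(c['orientation']); return R.from_quat(o) if o.shape==(4,) else R.from_matrix(o)
def world(c,u,v,z=None):
    """pixel->world, by depth, or on the plane z"""
    d=np.stack([(np.asarray(u)-c['cx'])/c['fx'],(np.asarray(v)-c['cy'])/c['fy'],np.ones(np.shape(u))],-1)
    M=rot(c).as_matrix(); w=d@M.T; p=np.array(c['xyz'])
    if z is not None: return p+w*((z-p[2])/w[...,2])[...,None]
    return p+w*c['range_z'][np.asarray(v,int),np.asarray(u,int)][...,None]
def pix(c,P):
    q=rot(c).inv().apply(np.asarray(P)-c['xyz']); return q[...,0]/q[...,2]*c['fx']+c['cx'],q[...,1]/q[...,2]*c['fy']+c['cy']
E
python3 - <<'E'
from h import *
for n in('top','side'):
    c=cam(n,n+'0.png'); print(n,c['xyz'],c['orientation'],c['fx'],c['cx'],c['cy'])
s=read_state(); print(s['ee_pos'],s['eef_rot'],s['width'],r.finger_overhang)
E
```

```text
top [ 0.41674076 -0.30613819  0.93374188] [ 0.70579478 -0.70466689  0.05800627 -0.04397244] 360.0039203461854 253.4989786633638 195.29291663773458
side [0.34844598 0.32119341 0.61552703] [-0.15751501  0.89261648 -0.41694392  0.0676949 ] 416.71122070739256 253.95685692070555 191.89328988378696
[ 0.2442923  -0.57491774  0.23582491] [ 9.79887698e-01  1.99548679e-01 -1.51759357e-04 -6.33245347e-04] 0.08708968428222605 0.014
```

View pics/top0.png

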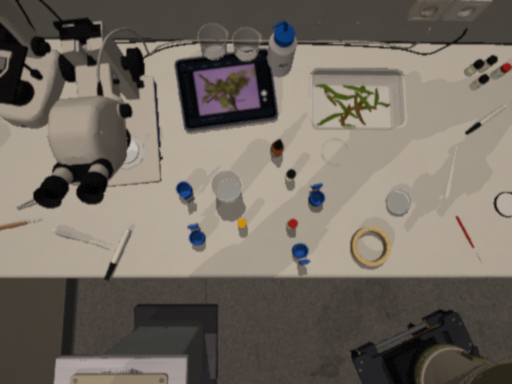

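View pics/side0.png

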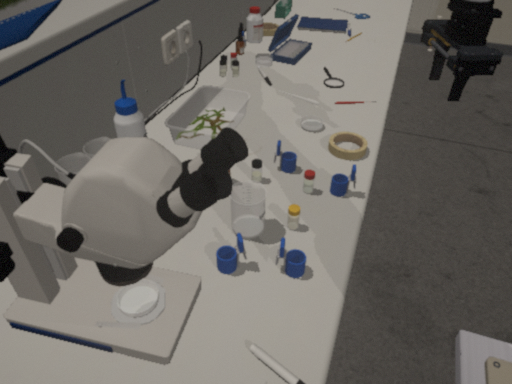

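The top view shows four blue holders. The one nearest the base is at about (197,237), with its tab toward (193,227). The beaker is at (227,187) and the yellow vial at (242,223). Next I'll measure these from depth.

```bash
python3 - <<'E'
from h import *
im=[]
for n,(u0,u1,v0,v1) in dict(top=(180,260,160,260),side=(200,320,170,290)).items():
    c=load(n); V,U=np.mgrid[v0:v1,u0:u1]; P=world(c,U,V)
    hsv=cv2.cvtColor(c['pixels'],cv2.COLOR_RGB2HSV)[v0:v1,u0:u1].astype(int)
    blue=(abs(hsv[...,0]-112)<15)&(hsv[...,1]>130)
    yel=(abs(hsv[...,0]-23)<8)&(hsv[...,1]>150)
    for nm,m in(('blue',blue),('yel',yel)):
        k,l,st,ce=cv2.connectedComponentsWithStats(m.astype(np.uint8))
        for i in range(1,k):
            if st[i,4]<12: continue
            Q=P[l==i]; print(n,nm,st[i],Q.mean(0).round(4),Q.min(0).round(3),Q.max(0).round(3))
            if nm=='blue':
                for lo,hi in((.03,.043),(.05,.07),(.068,.08)):
                    q=Q[(Q[:,2]>lo)&(Q[:,2]<hi)]
                    if len(q): print('   ',lo,len(q),q.mean(0).round(4),q.min(0).round(3),q.max(0).round(3))
    im.append(cv2.resize(np.ascontiguousarray(c['pixels'][v0:v1,u0:u1,::-1]),(400,500 if n=='top' else 400),interpolation=cv2.INTER_CUBIC))
im[1]=cv2.copyMakeBorder(im[1],0,100,0,0,cv2.BORDER_CONSTANT)
cv2.imwrite('pics/crop1.png',np.hstack(im))
c=load('top');print('beaker ctr rim',world(c,227.,187.,z=np.array(.098)),world(c,242.,223.,z=np.array(.054)))
E
```

```text
top blue [  0  22  12  17 160] [ 0.5618 -0.1504  0.0289] [ 0.534 -0.173  0.002] [ 0.58  -0.133  0.08 ]
    0.03 18 [ 0.5671 -0.1519  0.0391] [ 0.547 -0.165  0.033] [ 0.58  -0.138  0.043]
    0.05 6 [ 0.5397 -0.1646  0.067 ] [ 0.535 -0.172  0.065] [ 0.545 -0.158  0.069]
    0.068 34 [ 0.5418 -0.1627  0.0759] [ 0.534 -0.173  0.069] [ 0.549 -0.152  0.08 ]
top blue [ 8 65 10  4 24] [ 0.4647 -0.1843  0.1117] [ 0.417 -0.306  0.072] [ 0.47  -0.168  0.934]
    0.068 23 [ 0.4667 -0.179   0.0759] [ 0.463 -0.189  0.072] [ 0.47  -0.168  0.079]
top blue [ 10  71  15  14 165] [ 0.4415 -0.1835  0.0328] [ 0.417 -0.306  0.003] [ 0.457 -0.166  0.934]
    0.03 37 [ 0.4412 -0.1855  0.0389] [ 0.425 -0.201  0.031] [ 0.457 -0.166  0.043]
top yel [58 59  9  9 66] [ 0.4767 -0.2947  0.0551] [ 0.466 -0.305  0.052] [ 0.486 -0.286  0.058]
side blue [37 64  6 17 51] [ 0.5398 -0.1543  0.0694] [ 0.535 -0.166  0.05 ] [ 0.548 -0.149  0.077]
    0.05 19 [ 0.5372 -0.1507  0.0614] [ 0.535 -0.154  0.052] [ 0.54  -0.149  0.069]
    0.068 35 [ 0.5412 -0.1559  0.0742] [ 0.536 -0.166  0.068] [ 0.548 -0.149  0.077]
side blue [81 68  3 18 38] [ 0.4661 -0.1695  0.07  ] [ 0.463 -0.184  0.052] [ 0.47  -0.163  0.077]
    0.05 13 [ 0.4649 -0.165   0.0607] [ 0.464 -0.167  0.052] [ 0.466 -0.163  0.07 ]
    0.068 28 [ 0.4665 -0.1711  0.0742] [ 0.463 -0.184  0.068] [ 0.47  -0.164  0.077]
side blue [ 17  77  19  26 335] [ 0.562  -0.1419  0.027 ] [ 0.546 -0.164  0.006] [ 0.581 -0.126  0.042]
    0.03 151 [ 0.5617 -0.1421  0.0363] [ 0.546 -0.163  0.03 ] [ 0.581 -0.126  0.042]
side blue [ 87  80  18  27 303] [ 0.4398 -0.1749  0.0285] [ 0.348 -0.199  0.003] [0.457 0.321 0.616]
    0.03 125 [ 0.4391 -0.1771  0.0364] [ 0.425 -0.198  0.03 ] [ 0.457 -0.162  0.041]
side yel [89 35 11 10 84] [ 0.4758 -0.2884  0.0525] [ 0.466 -0.303  0.045] [ 0.486 -0.279  0.057]
beaker ctr rim [ 0.5577613  -0.26045355  0.098     ] [ 0.47622017 -0.2955726   0.054     ]
```

View pics/crop1.png

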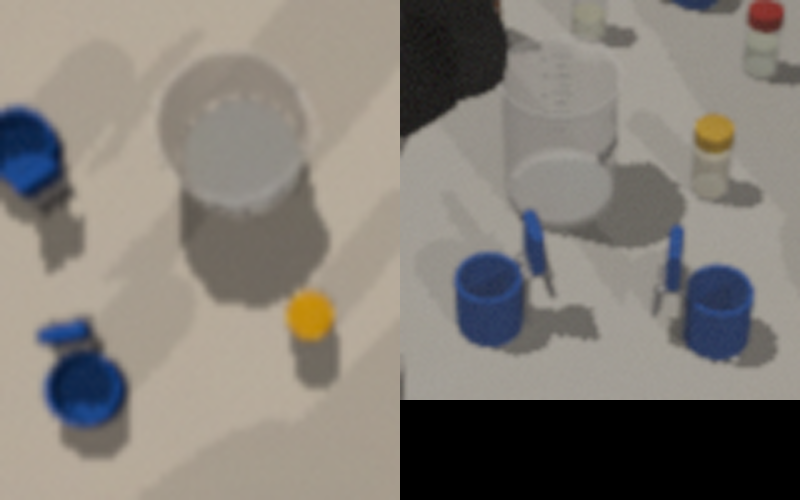

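Call:
carry_out --pt "0.9 -0.7 0 0 0 0" --pt "0.9 -0.7 0 0 0 0" --pt "0.9 -0.7 0 0 0 0" --pt "0.9 -0.7 0 0 0 0" --pt "0.9 -0.7 0 0 0 0" --pt "0.9 -0.7 0 0 0 0" --pt "0.9 -0.7 0 0 0 0" --pt "0.9 -0.7 0 0 0 0" --pt "0.9 -0.7 0 0 0 0" --pt "0.9 -0.7 0 0 0 0" --pt "0 0 0 0 0 -1" --pt "0 0 0 0 0 -1" --pt "0 0 0 0 0 -1" --pt "0 0 0 0 0 -1" --pt "0 0 0 0 0 -1" --pt "0 0 0 0 0 -1" --pt "0 0 0 0 0 -1" --pt "0 0 0 0 0 -1" --pt "0 0 0 0 0 -1" --pt "0 0 0 0 0 -0.8" --fingers 60 --force 25

```text
time: 2.6
ee_pos: [0.466, -0.1767, 0.2362]
eef_rot: [0.632, 0.775, -0.0, -0.0]
ft_force: [-0.8, 0.3, -0.4]
width: 0.0599
grip_force: 0.0
```

```bash
cat >> h.py <<'E'
def togo(P,yaw):
    """units left to tool position P, tool pointing down with its x at yaw"""
    s=read_state(); Rt=R.from_quat(s['eef_rot']); d=Rt.inv().apply(np.array(P)-s['ee_pos'])
    T=R.from_euler('z',yaw)*R.from_euler('x',np.pi); w=(Rt.inv()*T).as_rotvec()
    print('ee',np.round(s['ee_pos'],4),'shift',(d/.04).round(3),'turn',np.degrees(w/8).round(3),'t',round(s['time'],2),'w',s['width'])
E
python3 - <<'E'
from h import *
togo([.4665,-.177,.24],.2+np.pi/2)
c=cam('wrist','w0.png'); print(c['xyz'],c['orientation'],c['fx'])
M=rot(c).as_matrix(); print(M.round(3)); print(read_state()['joint_positions'])
E
```

```text
ee [ 0.466  -0.1767  0.2362] shift [-0.01   0.01  -0.094] turn [-0.004 -0.002  0.025] t 2.6 w 0.05992307532984893
[ 0.45404306 -0.11274267  0.38341635] [0.98741867 0.10130027 0.01148679 0.12087463] 317.0355108208857
[[ 0.979  0.197  0.047]
 [ 0.203 -0.95  -0.236]
 [-0.002  0.241 -0.971]]
[ 0.72678457  0.08318756 -0.47694834  1.76606226  0.0395737   1.30242542
  0.44925197]
```

View pics/w0.png

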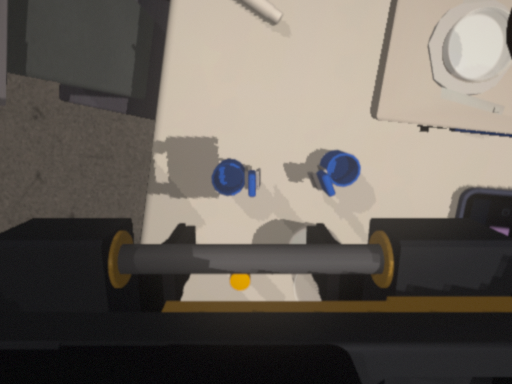

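The wrist view shows the target holder's pocket at (228,177) and its tab at about (252,184). I'll refine the tab line from colour and depth.

```bash
python3 - <<'E'
from h import *
c=load('wrist'); u0,u1,v0,v1=200,272,150,210
V,U=np.mgrid[v0:v1,u0:u1]; P=world(c,U,V)
h=cv2.cvtColor(c['pixels'],cv2.COLOR_RGB2HSV)[v0:v1,u0:u1].astype(int)
b=(abs(h[...,0]-112)<15)&(h[...,1]>120)
Q=P[b]; t=Q[(Q[:,2]>.07)&(Q[:,2]<.08)]; p=Q[(Q[:,2]>.036)&(Q[:,2]<.043)]
for q in(t,p): print(len(q),q.mean(0).round(4),q.min(0).round(4),q.max(0).round(4))
print(cv2.minAreaRect((t[:,:2]*1000).astype(np.float32))); print(cv2.minEnclosingCircle((p[:,:2]*1000).astype(np.float32)))
w=np.linalg.eigh(np.cov(t[:,:2].T))[1][:,1]; w*=np.sign(w[1]); print('yaw from tab',np.arctan2(-w[0],w[1]))
E
```

```text
132 [ 0.4673 -0.1749  0.0738] [ 0.4629 -0.1858  0.0708] [ 0.472  -0.1642  0.0762]
125 [ 0.4417 -0.1759  0.0389] [ 0.4252 -0.1977  0.0362] [ 0.4586 -0.1628  0.0412]
((467.3435363769531, -174.98162841796875), (5.033385753631592, 22.005630493164062), 11.71751594543457)
((442.4305419921875, -180.80551147460938), 18.123769760131836)
yaw from tab 0.212373374012619
```

```bash
python3 - <<'E'
from h import *
togo([.4673,-.175,.065],.21+np.pi/2)
E
```

```text
ee [ 0.466  -0.1767  0.2362] shift [0.034 0.043 4.281] turn [-0.004 -0.002 -0.011] t 2.65 w 0.05993817357479979
```

Call:
carry_out --pt "0.03 0.04 0.8 0 0 0" --pt "0 0 0.8 0 0 0" --pt "0 0 0.8 0 0 0" --pt "0 0 0.8 0 0 0" --pt "0 0 0.6 0 0 0" --pt "0 0 0.3 0 0 0" --pt "0 0 0.18 0 0 0" --pt "0 0 0 0 0 0"

```text
time: 3.65
ee_pos: [0.4677, -0.1753, 0.0655]
eef_rot: [0.633, 0.774, 0.0, 0.0]
ft_force: [0.7, -0.3, 0.2]
width: 0.0598
grip_force: 0.0
```

Call:
carry_out --pt "0 0 0 0 0 0" --pt "0 0 0 0 0 0" --pt "0 0 0 0 0 0" --pt "0 0 0 0 0 0" --pt "0 0 0 0 0 0" --pt "0 0 0 0 0 0" --fingers 0 --force 25

```text
time: 4.4
ee_pos: [0.4676, -0.1753, 0.0653]
eef_rot: [0.633, 0.774, -0.0, 0.0]
ft_force: [0.4, -0.8, -0.5]
width: 0.0078
grip_force: 6.5
```

Call:
carry_out --pt "0 0 -0.3 0 0 0" --pt "0 0 -0.6 0 0 0" --pt "0 0 -0.8 0 0 0" --pt "0 0 -0.8 0 0 0" --pt "0 0 -0.8 0 0 0" --pt "0 0 0 0 0 0"

```text
time: 5.15
ee_pos: [0.469, -0.1755, 0.2004]
eef_rot: [0.633, 0.774, 0.001, 0.002]
ft_force: [-0.3, -0.5, -0.9]
width: 0.0077
grip_force: 25.0
```

```bash
python3 - <<'E'
from h import *
out=[]
for n,(u0,u1,v0,v1) in dict(top=(205,250,162,212),side=(220,275,165,240)).items():
    c=load(n); V,U=np.mgrid[v0:v1,u0:u1]; P=world(c,U,V)
    m=(P[...,2]>.085)&(P[...,2]<.108)
    q=P[m]; print(n,len(q), q.mean(0).round(4) if len(q) else '')
    if len(q)>10:
        print(q.min(0).round(3),q.max(0).round(3))
        A=np.c_[2*q[:,:2],np.ones(len(q))]; s=np.linalg.lstsq(A,(q[:,:2]**2).sum(1),rcond=None)[0]; print('circ',s[:2],np.sqrt(s[2]+s[0]**2+s[1]**2))
        d=q[:,:2]-s[:2]; rr=np.hypot(*d.T); a=np.degrees(np.arctan2(d[:,1],d[:,0]))
        for k in range(-180,180,20):
            w=(a>=k)&(a<k+20)
            if w.any(): print(k,w.sum(),rr[w].max().round(4),end='; ')
        print()
    g=c['pixels'][v0:v1,u0:u1,::-1].astype(np.uint8)
    g=cv2.resize(np.ascontiguousarray(g),None,fx=(600//(v1-v0)),fy=(600//(v1-v0)),interpolation=cv2.INTER_CUBIC)
    g=cv2.normalize(g,None,0,255,cv2.NORM_MINMAX); g=cv2.createCLAHE(3,(4,4)).apply(cv2.cvtColor(g,cv2.COLOR_BGR2GRAY))
    out.append(g[:600]); print(g.shape)
o=np.zeros((600,800),np.uint8); x=0
for g in out:
    g=g[:, :800-x]; o[:g.shape[0],x:x+g.shape[1]]=g; x+=g.shape[1]
for k in range(0,800,60): cv2.putText(o,str(k),(k,598),0,.3,255)
cv2.imwrite('pics/bk.png',o)
E
```

```text
top 196 [ 0.5676 -0.2584  0.0966]
[ 0.526 -0.298  0.085] [ 0.599 -0.221  0.103]
circ [ 0.56225447 -0.25837389] 0.035252505976799645
-180 9 0.036; -160 7 0.0359; -140 7 0.0356; -120 11 0.0386; -100 17 0.0403; -80 10 0.0363; -60 12 0.0371; -40 10 0.0361; -20 14 0.0372; 0 15 0.0373; 20 14 0.0378; 40 15 0.0375; 60 13 0.0376; 80 11 0.0376; 100 9 0.0372; 120 8 0.0372; 140 7 0.0367; 160 7 0.0364; 
(600, 540)
side 418 [ 0.5632 -0.2604  0.0925]
[ 0.527 -0.297  0.085] [ 0.599 -0.219  0.101]
circ [ 0.56362995 -0.25659443] 0.03487430562763922
-180 8 0.0363; -160 14 0.0362; -140 23 0.0363; -120 29 0.0392; -100 44 0.0409; -80 38 0.038; -60 36 0.0371; -40 33 0.0364; -20 20 0.037; 0 2 0.034; 20 4 0.0361; 40 13 0.0378; 60 24 0.0379; 80 28 0.0369; 100 34 0.0375; 120 30 0.0373; 140 25 0.0372; 160 13 0.0365; 
(600, 440)
```

View pics/bk.png

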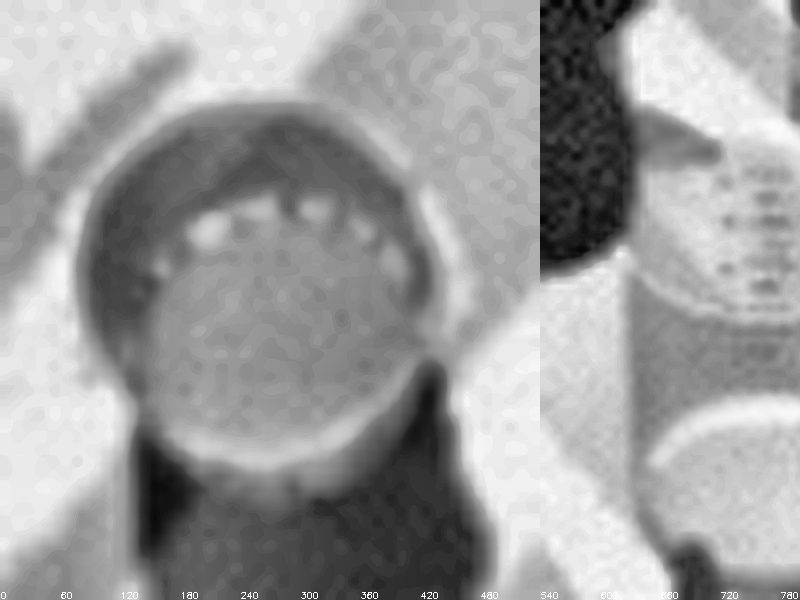

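Depth sees the glass: the mouth's centre is at about (0.563,-0.258) and the spout faces about -95° in the world. Hooking at yaw 0.21, on the far side, is clear of it. Now I'll move above and check.

Call:
carry_out --pt "-0.3 0.34 0 0 0 0" --pt "-0.5 0.55 0 0 0 0" --pt "-0.5 0.55 0 0 0 0" --pt "-0.5 0.55 0 0 0 0" --pt "-0.4 0.45 0 0 0 0" --pt "-0.3 0.3 0 0 0 0" --pt "0 0 0 0 0 0" --pt "0 0 0 0 0 0" --pt "0 0 0 0 0 0"

```text
time: 6.28
ee_pos: [0.5944, -0.2512, 0.1975]
eef_rot: [0.633, 0.774, -0.0, -0.0]
ft_force: [-0.0, -0.1, -1.0]
width: 0.0076
grip_force: 25.0
```

```bash
python3 - <<'E'
from h import *
togo([.597,-.2507,.200],.21+np.pi/2)
c=cam('side','s1.png'); w=cam('wrist','w1.png')
cv2.imwrite('pics/c2.png',np.hstack([cv2.resize(c['pixels'][100:270,170:320,::-1],(400,453)),cv2.resize(w['pixels'][100:270,175:325,::-1],(400,453))]))
for n,cc in(('side',c),('wrist',w)):
    V,U=np.mgrid[0:384,0:512]; P=world(cc,U,V); h=cv2.cvtColor(cc['pixels'],cv2.COLOR_RGB2HSV).astype(int)
    q=P[(abs(h[...,0]-112)<15)&(h[...,1]>120)&(P[...,2]>.1)&(abs(P[...,0]-.58)<.06)&(abs(P[...,1]+.255)<.05)]
    print(n,len(q))
    for z in np.arange(.12,.22,.01):
        k=q[(q[:,2]>z)&(q[:,2]<z+.01)]
        if len(k)>3: print(z.round(3),len(k),k.mean(0).round(4),k.min(0).round(4),k.max(0).round(4))
c=cam('top')
V,U=np.mgrid[155:215,200:255]; P=world(c,U,V); q=P[(P[...,2]>.088)&(P[...,2]<.106)]; print('beaker top',len(q),q.min(0),q.max(0))
E
```

```text
ee [ 0.5944 -0.2512  0.1975] shift [-0.001  0.067 -0.063] turn [-0.001  0.001 -0.074] t 6.28 w 0.0075936247406653045
side 391
0.13 29 [ 0.5631 -0.2425  0.1378] [ 0.5522 -0.2565  0.1342] [ 0.5782 -0.2379  0.1398]
0.14 79 [ 0.564  -0.2424  0.1451] [ 0.5513 -0.2555  0.1402] [ 0.5802 -0.2361  0.15  ]
0.15 122 [ 0.5676 -0.2523  0.1551] [ 0.5515 -0.2746  0.1501] [ 0.585  -0.2356  0.1599]
0.16 113 [ 0.5638 -0.2506  0.165 ] [ 0.5509 -0.2736  0.1601] [ 0.5801 -0.236   0.1699]
0.17 48 [ 0.5625 -0.2475  0.1718] [ 0.5511 -0.2726  0.1702] [ 0.5797 -0.2355  0.174 ]
wrist 1522
0.13 332 [ 0.5678 -0.2563  0.1354] [ 0.5537 -0.2668  0.1335] [ 0.5816 -0.2382  0.14  ]
0.14 103 [ 0.5669 -0.2399  0.1452] [ 0.5537 -0.2579  0.1401] [ 0.5779 -0.238   0.1498]
0.15 147 [ 0.5677 -0.2399  0.1552] [ 0.5543 -0.2467  0.15  ] [ 0.5843 -0.238   0.16  ]
0.16 226 [ 0.5701 -0.2405  0.1657] [ 0.5546 -0.249   0.16  ] [ 0.5852 -0.238   0.17  ]
0.17 289 [ 0.5689 -0.2423  0.1711] [ 0.5537 -0.2492  0.17  ] [ 0.5853 -0.2379  0.1725]
0.18 65 [ 0.5927 -0.2403  0.1858] [ 0.5899 -0.2417  0.1803] [ 0.5961 -0.2394  0.19  ]
0.19 98 [ 0.5929 -0.2403  0.1954] [ 0.5898 -0.2426  0.1901] [ 0.5965 -0.2396  0.1999]
0.2 246 [ 0.5948 -0.2483  0.205 ] [ 0.5899 -0.2619  0.2001] [ 0.6008 -0.2395  0.2075]
beaker top 2 [ 0.52646171 -0.26563721  0.0988257 ] [ 0.52683772 -0.26316249  0.10172638]
```

View pics/c2.png

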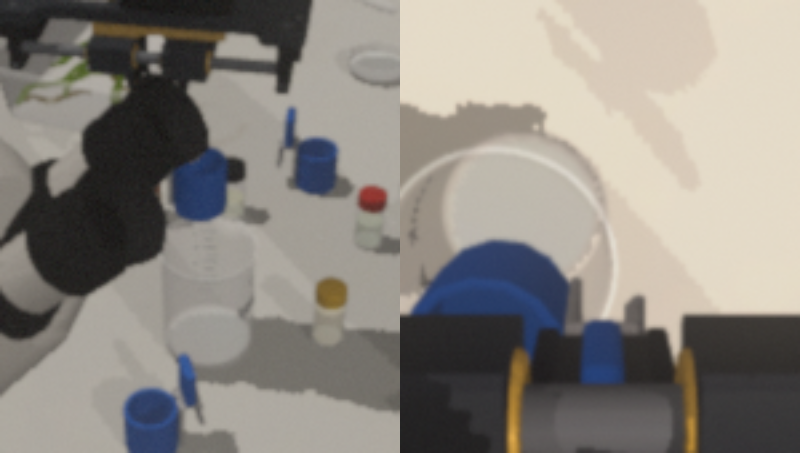

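The holder hangs upright in the grip, with its bottom at z≈0.134. The wrist crop shows the beaker's rim as an arc from (400,190) to (615,290), so I'll fit it from the same camera.

```bash
python3 - <<'E'
from h import *
from scipy.optimize import least_squares
for n in('wrist','side'):
    c=load(n); V,U=np.mgrid[0:384,0:512]; P=world(c,U,V)
    m=(P[...,2]>.09)&(P[...,2]<.104)&(np.hypot(P[...,0]-.563,P[...,1]+.258)<.045)
    if n=='wrist': m&=(V<230)
    q=P[m]; print(n,len(q),'z',np.percentile(q[:,2],[5,50,95]).round(4))
    a=np.degrees(np.arctan2(q[:,1]+.258,q[:,0]-.563)); q=q[(abs(a+95)>30)]
    s=least_squares(lambda x:np.hypot(q[:,0]-x[0],q[:,1]-x[1])-.035,[.563,-.258],loss='soft_l1',f_scale=.001); print(s.x.round(4),np.abs(s.fun).mean())
    print(np.histogram(a,12,(-180,180))[0])
E
```

```text
wrist 854 z [0.092  0.0961 0.0978]
[ 0.5638 -0.2561] 0.00089000943925258
[134  29   0   0   0  55 108  96  99  99 111 123]
side 252 z [0.0905 0.0953 0.0988]
[ 0.5636 -0.2556] 0.0010528658452078606
[13 22 33 28 24 25  0 11 27 30 27 12]
```

Call:
carry_out --pt "0.03 0.09 0 0 0 0" --pt "0 0 0.3 0 0 0" --pt "0 0 0.4 0 0 0" --pt "0 0 0.3 0 0 0" --pt "0 0 0.2 0 0 0" --pt "0 0 0 0 0 0" --pt "0 0 0 0 0 0"

```text
time: 7.3
ee_pos: [0.5984, -0.2498, 0.1498]
eef_rot: [0.633, 0.774, 0.0, 0.0]
ft_force: [0.0, -0.2, -1.1]
width: 0.0076
grip_force: 25.0
```

```bash
python3 - <<'E'
from h import *
togo([.5977,-.2492,.121],.21+np.pi/2)
c=cam('wrist'); cv2.imwrite('pics/w2.png',cv2.resize(c['pixels'][130:280,160:360,::-1],(800,600),interpolation=cv2.INTER_CUBIC))
E
```

```text
ee [ 0.5984 -0.2498  0.1498] shift [ 0.017 -0.015  0.721] turn [ 0.005  0.003 -0.076] t 7.3 w 0.007635439032689983
```

View pics/w2.png

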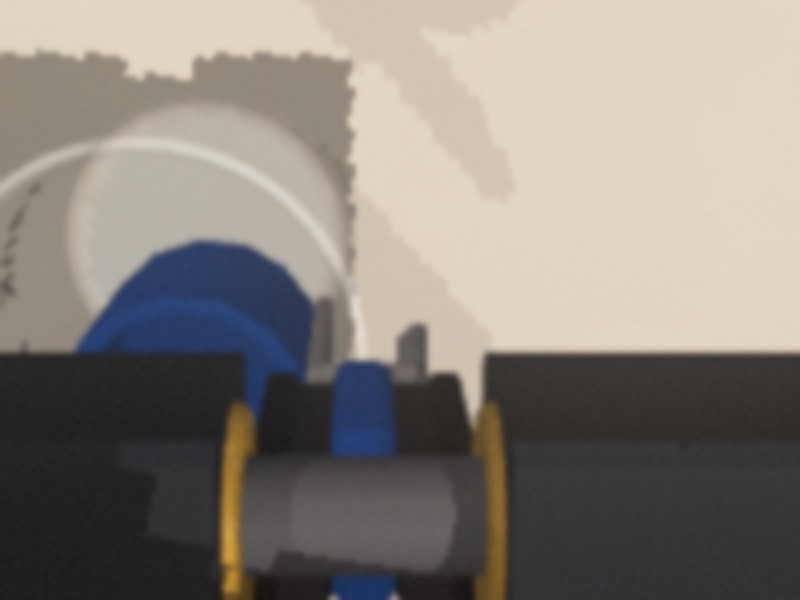

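The white rim at (360,340) passes between the back plate (322) and the lip (412), centred in the slot. Now I'll lower it in small steps.

Call:
carry_out --pt "0 0 0.2 0 0 0" --pt "0 0 0.2 0 0 0" --pt "0 0 0.1 0 0 0" --pt "0 0 0.1 0 0 0" --pt "0 0 0 0 0 0"

```text
time: 7.98
ee_pos: [0.5978, -0.2497, 0.1249]
eef_rot: [0.633, 0.774, -0.0, -0.0]
ft_force: [-0.7, -0.1, -1.5]
width: 0.008
grip_force: 25.0
```

Call:
carry_out --pt "0 0 0.05 0 0 0" --pt "0 0 0.04 0 0 0" --pt "0 0 0 0 0 0"

```text
time: 8.35
ee_pos: [0.598, -0.2497, 0.1217]
eef_rot: [0.633, 0.774, -0.0, -0.0]
ft_force: [-0.4, -0.1, -0.8]
width: 0.0079
grip_force: 25.0
```

Call:
carry_out --pt "0 0 0.03 0 0 0" --pt "0 0 0.02 0 0 0" --pt "0 0 0 0 0 0"

```text
time: 8.72
ee_pos: [0.5986, -0.2498, 0.1205]
eef_rot: [0.633, 0.774, 0.0, 0.001]
ft_force: [-0.1, -0.8, 5.6]
width: 0.0074
grip_force: 25.0
```

The bridge now rests on the rim, so I'll release and rise.

Call:
carry_out --pt "0 0 0 0 0 0" --pt "0 0 0 0 0 0" --pt "0 0 0 0 0 0" --pt "0 0 0 0 0 0" --pt "0 0 -0.3 0 0 0" --pt "0 0 -0.6 0 0 0" --pt "0 0 -0.8 0 0 0" --pt "0 0 -0.8 0 0 0" --pt "0 0 0 0 0 0" --fingers 40

```text
time: 9.85
ee_pos: [0.5996, -0.2499, 0.2238]
eef_rot: [0.633, 0.774, 0.001, 0.003]
ft_force: [0.2, -0.3, -0.3]
width: 0.0401
grip_force: 0.0
```

```bash
python3 - <<'E'
from h import *
togo([.476,-.294,.24],.21)
c=cam('wrist'); s=cam('side'); t=cam('top')
b=lambda c,u0,u1,v0,v1:cv2.resize(c['pixels'][v0:v1,u0:u1,::-1],(400,400),interpolation=cv2.INTER_CUBIC)
cv2.imwrite('pics/h1.png',np.hstack([b(c,150,350,100,300),b(s,200,320,150,270)]))
for n,cc in(('side',s),('wrist',c),('top',t)):
    V,U=np.mgrid[0:384,0:512]; P=world(cc,U,V); h=cv2.cvtColor(cc['pixels'],cv2.COLOR_RGB2HSV).astype(int)
    q=P[(abs(h[...,0]-112)<15)&(h[...,1]>120)&(P[...,2]>.05)&(abs(P[...,0]-.58)<.05)&(abs(P[...,1]+.255)<.05)]
    for lo,hi in((.05,.088),(.088,.104),(.12,.14)):
        k=q[(q[:,2]>lo)&(q[:,2]<hi)]
        if len(k)>3: print(n,lo,len(k),k.mean(0).round(4),k.min(0).round(4),k.max(0).round(4))
    y=P[(abs(h[...,0]-23)<8)&(h[...,1]>150)&(np.hypot(P[...,0]-.476,P[...,1]+.294)<.03)&(P[...,2]>.03)]
    if len(y): print(n,'yel',len(y),y.mean(0).round(4),y.min(0).round(4),y.max(0).round(4))
E
```

```text
ee [ 0.5996 -0.2499  0.2238] shift [-0.47  -3.245 -0.42 ] turn [ 4.5000e-02 -1.0000e-02  1.1174e+01] t 9.85 w 0.040057263674392836
side 0.05 139 [ 0.5721 -0.2632  0.0793] [ 0.5524 -0.2741  0.0644] [ 0.5879 -0.2368  0.088 ]
side 0.088 74 [ 0.5691 -0.2515  0.0906] [ 0.5523 -0.2722  0.0881] [ 0.5863 -0.2363  0.0946]
side 0.12 10 [ 0.5896 -0.2489  0.1273] [ 0.5875 -0.255   0.1206] [ 0.5924 -0.2398  0.1306]
side yel 66 [ 0.475  -0.2873  0.0524] [ 0.4669 -0.2979  0.0446] [ 0.4847 -0.2794  0.0561]
wrist 0.05 567 [ 0.5716 -0.2614  0.0586] [ 0.5583 -0.2728  0.0528] [ 0.5848 -0.2375  0.088 ]
wrist 0.088 261 [ 0.5694 -0.2536  0.0911] [ 0.5523 -0.2731  0.0881] [ 0.5868 -0.2375  0.0944]
wrist 0.12 202 [ 0.5907 -0.2484  0.1285] [ 0.5858 -0.2594  0.1251] [ 0.5955 -0.2383  0.1305]
wrist yel 431 [ 0.4786 -0.2917  0.052 ] [ 0.466  -0.3039  0.0433] [ 0.4897 -0.2816  0.0549]
top yel 61 [ 0.4767 -0.2939  0.0552] [ 0.4664 -0.3029  0.0524] [ 0.486  -0.2834  0.0588]
```

View pics/h1.png

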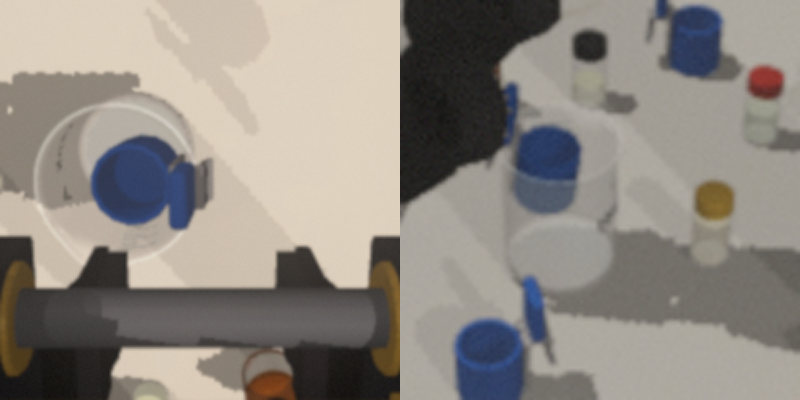

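The holder hangs over the rim with its pocket inside and leans slightly. Now the vial: I'll go above it with the jaws closing across the holder's x axis.

Call:
carry_out --pt "-0.12 -0.81 0 0 0 0" --pt "-0.12 -0.81 0 0 0 0" --pt "-0.12 -0.81 0 0 0 0" --pt "-0.11 -0.81 0 0 0 0" --pt "0 0 0 0 0 1" --pt "0 0 0 0 0 1" --pt "0 0 0 0 0 1" --pt "0 0 0 0 0 1" --pt "0 0 0 0 0 1" --pt "0 0 0 0 0 1" --pt "0 0 0 0 0 1" --pt "0 0 0 0 0 1" --pt "0 0 0 0 0 1" --pt "0 0 0 0 0 1" --pt "0 0 0 0 0 1" --pt "0 0 0 0 0 0.17" --pt "0 0 0 0 0 0" --pt "0 0 0 0 0 0" --fingers 50

```text
time: 12.25
ee_pos: [0.4747, -0.2937, 0.2196]
eef_rot: [0.994, 0.106, -0.0, -0.0]
ft_force: [-1.0, 0.2, -0.0]
width: 0.0499
grip_force: 0.0
```

```bash
python3 - <<'E'
from h import *
from scipy.optimize import least_squares
c=cam('wrist'); togo([.477,-.293,.052],.21)
V,U=np.mgrid[0:384,0:512]; P=world(c,U,V); h=cv2.cvtColor(c['pixels'],cv2.COLOR_RGB2HSV).astype(int)
y=P[(abs(h[...,0]-23)<8)&(h[...,1]>150)&(np.hypot(P[...,0]-.476,P[...,1]+.294)<.03)&(P[...,2]>.045)]
if len(y): print('yel',len(y),y.mean(0).round(4),y.min(0).round(4),y.max(0).round(4),cv2.minEnclosingCircle((y[:,:2]*1000).astype(np.float32)))
q=P[(abs(h[...,0]-112)<15)&(h[...,1]>120)&(abs(P[...,0]-.58)<.05)&(abs(P[...,1]+.255)<.05)&(P[...,2]>.03)]
for lo,hi in((.03,.07),(.07,.088),(.088,.104),(.1,.12),(.125,.14)):
    k=q[(q[:,2]>lo)&(q[:,2]<hi)]
    if len(k)>3: print(lo,len(k),k.mean(0).round(4),k.min(0).round(4),k.max(0).round(4))
k=q[(q[:,2]>.086)&(q[:,2]<.104)]
if len(k)>20:
  co=np.linalg.lstsq(np.c_[k[:,:2]-[.57,-.254],np.ones(len(k))],k[:,2],rcond=None)[0]; print('mouth plane',co, cv2.minEnclosingCircle((k[:,:2]*1000).astype(np.float32)))
print(read_state()['joint_positions'])
cv2.imwrite('pics/w3.png',c['pixels'][:,:,::-1])
E
```

```text
ee [ 0.4748 -0.2938  0.2197] shift [ 0.058 -0.007  4.192] turn [-0.     0.     0.014] t 12.3 w 0.04996557445280334
yel 2103 [ 0.4946 -0.29    0.2516] [ 0.4635 -0.3237  0.0457] [ 0.5035 -0.2642  0.3057] ((476.1210021972656, -293.9328308105469), 29.92612648010254)
0.03 956 [ 0.573  -0.256   0.0558] [ 0.5559 -0.2706  0.0521] [ 0.5885 -0.241   0.0699]
0.07 68 [ 0.5611 -0.2497  0.0802] [ 0.5531 -0.2746  0.0707] [ 0.5871 -0.2404  0.0879]
0.088 438 [ 0.5702 -0.2572  0.0913] [ 0.5513 -0.2748  0.0882] [ 0.5872 -0.238   0.0948]
0.125 389 [ 0.5908 -0.2507  0.1283] [ 0.586  -0.2615  0.1251] [ 0.5962 -0.2391  0.1307]
mouth plane [ 0.09852107 -0.0224052   0.0910912 ] ((569.6783447265625, -256.41986083984375), 18.50705337524414)
[ 0.70651354  0.21044421 -0.26856055  1.65372062  0.05780438  1.28527697
 -0.93155271]
```

View pics/w3.png

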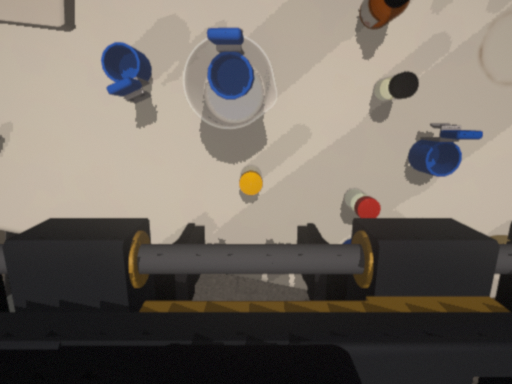

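The wrist view shows the yellow cap at (251,183) and the hanging pocket at (230,76). The mouth plane gives a lean of about 0.10 rad. I'll descend on the vial.

Call:
carry_out --pt "0.06 0 0.7 0 0 0" --pt "0 0 0.8 0 0 0" --pt "0 0 0.8 0 0 0" --pt "0 0 0.8 0 0 0" --pt "0 0 0.6 0 0 0" --pt "0 0 0.3 0 0 0" --pt "0 0 0.19 0 0 0" --pt "0 0 0 0 0 0"

```text
time: 13.3
ee_pos: [0.4773, -0.2933, 0.0524]
eef_rot: [0.994, 0.105, 0.0, 0.0]
ft_force: [0.4, -0.9, -0.0]
width: 0.05
grip_force: 0.0
```

```bash
python3 - <<'E'
from h import *
c=load('wrist'); V,U=np.mgrid[0:384,0:512]; P=world(c,U,V); h=cv2.cvtColor(c['pixels'],cv2.COLOR_RGB2HSV).astype(int)
y=P[(abs(h[...,0]-23)<8)&(h[...,1]>150)&(P[...,2]>.045)&(P[...,2]<.06)&(V<215)&(V>150)&(U>225)&(U<275)]
print(len(y),y.min(0).round(4),y.max(0).round(4))
t=y[y[:,2]>.051]; print(cv2.minEnclosingCircle((t[:,:2]*1000).astype(np.float32)))
togo([.477,-.293,.052],.21)
E
```

```text
426 [ 0.4657 -0.3049  0.0457] [ 0.4892 -0.2823  0.0547]
((477.3247375488281, -293.2477111816406), 11.83573055267334)
ee [ 0.4773 -0.2933  0.0524] shift [-0.005 -0.01   0.009] turn [ 0.001 -0.001  0.005] t 13.3 w 0.04996261368994939
```

The tool is centred on the vial at (0.4773,-0.2932). I'll grip and lift it.

Call:
carry_out --pt "0 0 0 0 0 0" --pt "0 0 0 0 0 0" --pt "0 0 0 0 0 0" --pt "0 0 0 0 0 0" --pt "0 0 0 0 0 0" --fingers 0 --force 15

```text
time: 13.92
ee_pos: [0.4773, -0.2934, 0.0524]
eef_rot: [0.994, 0.105, 0.0, 0.0]
ft_force: [0.0, -0.4, 2.5]
width: 0.0246
grip_force: 15.0
```

Call:
carry_out --pt "0 0 -0.3 0 0 0" --pt "0 0 -0.6 0 0 0" --pt "0 0 -0.8 0 0 0" --pt "0 0 -0.8 0 0 0" --pt "0 0 -0.6 0 0 0" --pt "0 0 0 0 0 0" --pt "0 0 0 0 0 0"

```text
time: 14.8
ee_pos: [0.4768, -0.2931, 0.1756]
eef_rot: [0.994, 0.105, -0.0, -0.0]
ft_force: [-0.8, -0.8, -0.4]
width: 0.0246
grip_force: 15.0
```

```bash
cat > seat.py <<'E'
from h import *
ax=np.array([-.098,.022,1]); ax/=np.linalg.norm(ax); F=np.array([.5732,-.2566,.0555])
T=R.from_euler('z',.21)*R.from_euler('x',np.pi)
T=R.align_vectors([-ax],[[0,0,-1]])[0]*T
import sys
lift=float(sys.argv[1]); tgt=F+ax*(.0524+lift)
s=read_state(); Rt=R.from_quat(s['eef_rot'])
print('target',tgt.round(4),'ee',np.round(s['ee_pos'],4))
print('shift in tool now',(Rt.inv().apply(tgt-s['ee_pos'])/.04).round(3),'in tilted tool',(T.inv().apply(tgt-s['ee_pos'])/.04).round(3),'turn',np.degrees((Rt.inv()*T).as_rotvec()/8).round(3),'w',s['width'],s['ft_force'])
E
python3 seat.py .05
```

```text
target [ 0.5632 -0.2544  0.1574] ee [ 0.4768 -0.2931  0.1756]
shift in tool now [ 2.316 -0.495  0.453] in tilted tool [ 2.265 -0.52   0.642] turn [-0.303  0.656  0.004] w 0.024628791164052748 [-0.82157617 -0.8222749  -0.41727212]
```

Call:
carry_out --pt "0.3 -0.06 0 0 0 0" --pt "0.6 -0.13 0 0 0 0" --pt "0.6 -0.13 0 0 0 0" --pt "0.5 -0.11 0 0 0 0" --pt "0.3 -0.06 0 0 0 0" --pt "0 0 0 -0.05 0.35 0" --pt "0 0 0 -0.05 0.33 0" --pt "0 0 0 0 0 0" --pt "0 0 0 0 0 0"

```text
time: 15.92
ee_pos: [0.5631, -0.255, 0.1762]
eef_rot: [0.993, 0.105, 0.047, 0.002]
ft_force: [-0.7, 0.9, -0.1]
width: 0.0245
grip_force: 15.0
```

```bash
sed -i 's/-.098,.022,1/-.1,-.01,1/' seat.py; python3 seat.py .05; python3 - <<'E'
from h import *
c=cam('wrist'); s=cam('side')
b=lambda c,u0,u1,v0,v1:cv2.resize(c['pixels'][v0:v1,u0:u1,::-1],(400,400),interpolation=cv2.INTER_CUBIC)
cv2.imwrite('pics/v1.png',np.hstack([b(c,150,350,100,300),b(s,200,320,130,250)]))
V,U=np.mgrid[0:384,0:512]; P=world(c,U,V); h=cv2.cvtColor(c['pixels'],cv2.COLOR_RGB2HSV).astype(int)
q=P[(abs(h[...,0]-112)<15)&(h[...,1]>120)&(abs(P[...,0]-.58)<.05)&(abs(P[...,1]+.255)<.05)&(P[...,2]>.03)]
k=q[(q[:,2]>.086)&(q[:,2]<.104)]; print(len(k),k.min(0),k.max(0),cv2.minEnclosingCircle((k[:,:2]*1000).astype(np.float32)))
k=q[(q[:,2]>.125)]; print(len(k),k.mean(0))
E
```

```text
target [ 0.563  -0.2576  0.1574] ee [ 0.5631 -0.255   0.1762]
shift in tool now [-0.059  0.058  0.467] in tilted tool [-0.062  0.059  0.467] turn [0.02  0.039 0.004] w 0.02445878962284749 [-0.68409882  0.86551454 -0.09746527]
242 [ 0.55895964 -0.27421659  0.08603863] [ 0.58601371 -0.23800854  0.09462598] ((570.505126953125, -256.06982421875), 18.478816986083984)
483 [ 0.59202764 -0.24860981  0.14077722]
```

View pics/v1.png

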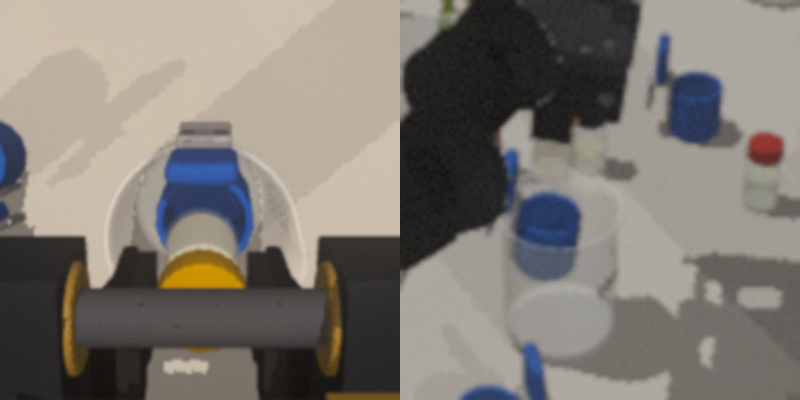

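Call:
carry_out --pt "-0.03 0.04 0 0 0 0" --pt "0 0 0.2 0 0 0" --pt "0 0 0.3 0 0 0" --pt "0 0 0.2 0 0 0" --pt "0 0 0.1 0 0 0" --pt "0 0 0.1 0 0 0" --pt "0 0 0 0 0 0"

```text
time: 16.9
ee_pos: [0.5656, -0.2564, 0.14]
eef_rot: [0.993, 0.105, 0.048, 0.002]
ft_force: [-0.9, -0.7, 0.1]
width: 0.024
grip_force: 15.0
```

Call:
carry_out --pt "0 0 0.1 0 0 0" --pt "0 0 0.1 0 0 0" --pt "0 0 0.1 0 0 0" --pt "0 0 0.1 0 0 0" --pt "0 0 0.1 0 0 0" --pt "0 0 0 0 0 0"

```text
time: 17.65
ee_pos: [0.5674, -0.2562, 0.1199]
eef_rot: [0.993, 0.105, 0.048, 0.002]
ft_force: [-0.0, -0.6, -0.4]
width: 0.0247
grip_force: 15.0
```

```bash
python3 seat.py 0; python3 - <<'E'
from h import *
for n in('wrist','side'):
    c=cam(n); V,U=np.mgrid[0:384,0:512]; P=world(c,U,V); h=cv2.cvtColor(c['pixels'],cv2.COLOR_RGB2HSV).astype(int)
    q=P[(abs(h[...,0]-112)<15)&(h[...,1]>120)&(abs(P[...,0]-.58)<.05)&(abs(P[...,1]+.255)<.05)&(P[...,2]>.03)]
    for lo,hi in((.086,.104),(.12,.14)):
        k=q[(q[:,2]>lo)&(q[:,2]<hi)]
        if len(k)>3: print(n,lo,len(k),k.mean(0).round(4),k.min(0).round(4),k.max(0).round(4))
E
```

```text
target [ 0.568  -0.2571  0.1076] ee [ 0.5674 -0.2562  0.1199]
shift in tool now [-0.019  0.021  0.306] in tilted tool [-0.02   0.022  0.306] turn [0.018 0.037 0.005] w 0.02471365474748761 [-0.00095668 -0.62453262 -0.41337044]
wrist 0.086 130 [ 0.5794 -0.2567  0.0918] [ 0.5721 -0.2714  0.0861] [ 0.5857 -0.2381  0.0949]
wrist 0.12 915 [ 0.5927 -0.2498  0.1276] [ 0.586  -0.2616  0.1201] [ 0.5981 -0.2384  0.1304]
side 0.086 45 [ 0.5669 -0.2434  0.0898] [ 0.5516 -0.2643  0.0864] [ 0.5862 -0.2369  0.0944]
```

The vial is inside the pocket without pushing it. I'll go down the last 12 mm in small steps.

Call:
carry_out --pt "-0.02 0.02 0.08 0 0 0" --pt "0 0 0.08 0 0 0" --pt "0 0 0.06 0 0 0" --pt "0 0 0.04 0 0 0" --pt "0 0 0 0 0 0"

```text
time: 18.38
ee_pos: [0.5679, -0.2572, 0.1098]
eef_rot: [0.993, 0.105, 0.048, 0.002]
ft_force: [-0.7, -0.7, -0.1]
width: 0.0244
grip_force: 15.0
```

Call:
carry_out --pt "0 0 0.025 0 0 0" --pt "0 0 0 0 0 0"

```text
time: 18.62
ee_pos: [0.5682, -0.2573, 0.1091]
eef_rot: [0.993, 0.105, 0.048, 0.002]
ft_force: [-0.3, 0.3, 0.7]
width: 0.0244
grip_force: 15.0
```

Call:
carry_out --pt "0 0 0.025 0 0 0" --pt "0 0 0 0 0 0"

```text
time: 18.88
ee_pos: [0.5685, -0.2574, 0.1085]
eef_rot: [0.993, 0.105, 0.048, 0.002]
ft_force: [-0.5, -0.3, 4.7]
width: 0.0242
grip_force: 15.0
```

Call:
carry_out --pt "0 0 0.02 0 0 0" --pt "0 0 0 0 0 0"

```text
time: 19.12
ee_pos: [0.5689, -0.2575, 0.1083]
eef_rot: [0.993, 0.105, 0.049, 0.002]
ft_force: [-2.1, 0.4, 8.5]
width: 0.0243
grip_force: 15.0
```

The vial is on the floor of the pocket. I'll ease off, release and retreat.

Call:
carry_out --pt "0 0 -0.03 0 0 0" --pt "0 0 0 0 0 0"

```text
time: 19.38
ee_pos: [0.5682, -0.2573, 0.1085]
eef_rot: [0.993, 0.105, 0.048, 0.002]
ft_force: [-0.2, -0.6, 4.0]
width: 0.0246
grip_force: 15.0
```

Call:
carry_out --pt "0 0 0 0 0 0" --pt "0 0 0 0 0 0" --pt "0 0 0 0 0 0" --pt "0 0 0 0 0 0" --pt "0 0 -0.2 0 0 0" --pt "0 0 -0.4 0 0 0" --pt "0 0 -0.7 0 0 0" --pt "0 0 -0.8 0 0 0" --pt "0 0 -0.8 0 0 0" --pt "0 0 0 0 0 0" --pt "0 0 0 0 0 0" --fingers 45

```text
time: 20.75
ee_pos: [0.5569, -0.258, 0.2241]
eef_rot: [0.993, 0.105, 0.048, 0.002]
ft_force: [1.0, 0.6, -0.5]
width: 0.0452
grip_force: 0.0
```

```bash
python3 - <<'E'
from h import *
print(read_state()['ft_force'],read_state()['width'])
for n in('wrist','side','top'):
    c=cam(n); V,U=np.mgrid[0:384,0:512]; P=world(c,U,V); h=cv2.cvtColor(c['pixels'],cv2.COLOR_RGB2HSV).astype(int)
    near=(abs(P[...,0]-.575)<.045)&(abs(P[...,1]+.255)<.045)
    q=P[(abs(h[...,0]-112)<15)&(h[...,1]>120)&near&(P[...,2]>.03)]
    y=P[(abs(h[...,0]-23)<8)&(h[...,1]>130)&near&(P[...,2]>.09)&(P[...,2]<.14)]
    for nm,k in(('mouth',q[(q[:,2]>.086)&(q[:,2]<.104)]),('tab',q[(q[:,2]>.12)&(q[:,2]<.14)]),('cap',y)):
        if len(k)>3: print(n,nm,len(k),k.mean(0).round(4),k.min(0).round(4),k.max(0).round(4))
    k=P[near&(P[...,2]>.09)&(P[...,2]<.104)]; print(n,'rim',k.min(0).round(4),k.max(0).round(4))
E
```

```text
[ 0.99188521  0.61687158 -0.54267184] 0.04516761215018489
wrist mouth 173 [ 0.5721 -0.2567  0.0913] [ 0.5568 -0.2737  0.0872] [ 0.5864 -0.2378  0.0942]
wrist tab 297 [ 0.5928 -0.2506  0.1279] [ 0.5874 -0.2618  0.1201] [ 0.598  -0.2393  0.1307]
wrist cap 630 [ 0.569  -0.2552  0.1084] [ 0.5566 -0.2673  0.1008] [ 0.5807 -0.2434  0.1112]
wrist rim [ 0.53   -0.2974  0.09  ] [ 0.6053 -0.2195  0.104 ]
side mouth 41 [ 0.5675 -0.2425  0.0898] [ 0.5517 -0.2615  0.0865] [ 0.5868 -0.2357  0.0942]
side tab 17 [ 0.5906 -0.2507  0.1288] [ 0.5883 -0.2568  0.1229] [ 0.594  -0.2411  0.1319]
side cap 114 [ 0.5668 -0.2508  0.1075] [ 0.5564 -0.2631  0.0978] [ 0.5772 -0.2424  0.1118]
side rim [ 0.5301 -0.2969  0.09  ] [ 0.5969 -0.2188  0.1038]
top rim [ 0.5363 -0.2911  0.0966] [ 0.5486 -0.2818  0.102 ]
```

The cap's top is at about 0.110 m, 18–19 mm above the pocket's mouth, so the vial is seated. The beaker hasn't moved. Handing in.

```bash
python3 -c "
from bench import r
print(r.close_job())"
```

```text
the job is handed in; nothing more can be done
None
```

The blue holder hangs on the beaker's rim with the yellow-capped vial seated in its pocket, and both are released. The job was handed in after about 21 s of robot time; the interface reported no verdict.

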